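# Sweep the strap buckles off the sorting tray into the green crate

## Robot

A 6-joint arm with a two-finger parallel gripper is mounted at the origin on the work surface. World frame = base frame: x ahead of the robot, y to its left, z up, the work surface at z = 0. Lengths are in m, angles in rad, forces in N, time in s.
With the tool pointing down it reaches from about 0.35 to 0.85 m from the base axis. Payload 8.1 kg.
Tool frame: the origin (TCP) lies on the centre line of the jaws, within the pads' length; the fingertips stand 22 mm ahead of it and the grasp point (between the pads) lies 3 mm ahead of it; z points along the fingers, x is the direction in which the jaws open and shut, and the axes are right-handed (so a half turn about z gives the same grasp; the last joint's range is limited). The gripper opens to 93 mm and grips with 3 to 60 N. Pads are 15 mm wide; open, the fingers measure 128 mm over their backs; the gripper's body (75 mm by 188 mm) begins 65 mm behind the grasp point.
Start: joints at [1.219, 0.13, 1.488, -0, 1.523, -0.085], TCP at [0.158, 0.579, 0.241] pointing down, gripper open.
Joint ranges: [-2.96, 2.96], [-0.89, 2.26], [0.02, 2.5], [-1.34, 4.48], [0, 2.73], [-2.66, 2.66]. Speed limits (rad/s): [2.39, 2.39, 2.79, 3.14, 3.14, 3.14].

## Interface

Orientations are given as a rotation vector (axis times angle).
In Python, from workcell import observe, read_camera, camera_params, hand_in, spot_in, mark_of gives the robot as it stands. The module is installed in compiled form; this text tells all that it offers.
- The arm moves only by the tool step_arm, never from a script. Its argument "moves" is a list of rows, each a list of 6 numbers: the shift along the tool's x, y, z in cm, then the turn, a rotation vector about the tool's x, y, z in rad. In form: [[dx, dy, dz, ax, ay, az], ...]. A call has 1 to 12 rows; each row is the pose to reach, as a shift and turn from the pose measured when the call began, along the tool's axes at that moment; what a row does not reach only later rows make up. A row lasts 1/8 s, in which the tool goes at most 62.5 mm and 10.7 degrees, less where a joint would pass 70% of its speed; a pose out of reach is approached as far as the arm can. A call with a gripper value outside its range is refused whole. "fingers" is the closure, from 0 (fully open) to 1 (shut), set as the call begins (left out, the last holds). The fingers move at their own pace and stop on an object; "force" is the grip in N (left out, the last holds). Time passes only in rows, so rows that repeat a pose let the fingers close. It gives the time, the measured TCP pose, the force and the opening at its end, in the units of the state.
- observe(): the state, without advancing time (a new reading comes with each control period).
- read_camera(name): name is "scene" or "top"; returns the picture (400x640x3 uint8, blue, green, red); there is no depth.
- camera_params(name): a dict with "mtx" (3x3 intrinsics, pixels), "pose" (4x4, takes a point from camera to world coordinates). Camera axes: x right, y down, z forward; pixel columns grow to the right and rows downward; lengths in m; the calibration is good to about 2 mm. A picture is of the moment at which its call begins. camera_params takes no time and is no camera call.
- hand_in(): hands the job in, once; it reports no verdict.
Trained networks look in the newest picture that a camera, given by its name, has taken for a name from the list of things; names that differ only in an ending like _2 or _b are one class to them, and where a whole thing is asked for, a point or a joint stands for the part that bears it (a point fixed in the world has none). Each returns a list of dicts, best first, with "score" (0 to 1); they miss things now and then, are a little off and sometimes report something else, mostly with a low value. They report only what shows in the picture. A call takes as long as a camera call.
- spot_in(camera, label): "bbox" ([left, top, right, bottom] as shares, 0 to 1, of the picture: columns of its width, rows of its height, round what is visible of it).
- mark_of(camera, label): "xy" ([column, row] as shares, 0 to 1, of the picture: columns of its width, rows of its height: a listed point, or the origin of a listed thing).
The state is a dict: "time": time; "joints": joint angles; "joint_velocities": joint speeds; "tau": joint torques, N m; "tcp_pos": TCP position; "eef_rot": TCP orientation; "contact_force": force on the tool from outside, world axes, zero at the start; "ft_torque": the same for the moment, N m; "gripper_width": opening from 0.0 (shut) to 1.0 (fully open).
Only numpy, scipy, OpenCV 4.12 (cv2) and the standard library are available. Lean on these libraries where they do the work, as an engineer would, in place of code of your own. Each camera call takes 0.05 s, during which the arm holds its last target.

## Task

Sweep all four orange strap buckles along the sorting tray with the fingers and off its open end, so that they drop into the green crate. Just push them, do not pick them up or lift them, and let none fall into the red crate or onto the bench. Leave the tape roll and the knife where they lie on the tray, and everything else on the bench too.

Things in the scene. Friction and masses are not known exactly. Their poses are not given: they have to be found in the camera images.
- tray: sorting tray: bare sheet-metal plate on a blue tube stand, fixed on the bench. Plate 340 mm (its x, away from the robot) x 300 mm (its y, sideways); flat upper face 100 mm above the origin. Rims 21 mm tall stand along the front and back edges (x = -170 and +170 mm); the two ends at y = -150 and +150 mm are open, each with a short lip bent steeply down that reaches 11 mm farther out. Origin on the bench under the plate's centre; z up
- crate_green: green crate, 360 mm (its x) x 190 mm (its y) x 85 mm tall, walls 4 mm, floor 5 mm thick, open on top, fixed on the bench; origin at the centre of its underside. It stands at one of the tray's two open ends (left or right, it varies), parallel to the tray, its near wall tucked just under the tray's lip and its rim 15 mm below the tray's surface, so that what slides off that end drops into it. The buckles belong in this one
- crate_red: red crate, 360 mm (its x) x 190 mm (its y) x 85 mm tall, walls 4 mm, floor 5 mm thick, open on top, fixed on the bench; origin at the centre of its underside. It stands at one of the tray's two open ends (left or right, it varies), parallel to the tray, its near wall tucked just under the tray's lip and its rim 15 mm below the tray's surface, so that what slides off that end drops into it. Same size as the green one, at the other end of the tray; nothing goes in it
- buckle1: orange plastic strap buckle lying flat on the sorting tray: a ladder-pattern frame 50 mm (its x) x 36 mm (its y) x 10 mm tall with two slots across it, 12 to 21 g; origin at the centre of its underside. The four buckles are alike, and start at least 55 mm apart centre to centre, turned any way
- buckle2: orange plastic strap buckle lying flat on the sorting tray: a ladder-pattern frame 50 mm (its x) x 36 mm (its y) x 10 mm tall with two slots across it, 12 to 21 g; origin at the centre of its underside. The four buckles are alike, and start at least 55 mm apart centre to centre, turned any way
- buckle3: orange plastic strap buckle lying flat on the sorting tray: a ladder-pattern frame 50 mm (its x) x 36 mm (its y) x 10 mm tall with two slots across it, 12 to 21 g; origin at the centre of its underside. The four buckles are alike, and start at least 55 mm apart centre to centre, turned any way
- buckle4: orange plastic strap buckle lying flat on the sorting tray: a ladder-pattern frame 50 mm (its x) x 36 mm (its y) x 10 mm tall with two slots across it, 12 to 21 g; origin at the centre of its underside. The four buckles are alike, and start at least 55 mm apart centre to centre, turned any way
- tape_roll: roll of brown packing tape lying flat on the tray near its back rim, a ring 90 mm across, 76 mm hole, 36 mm tall, 120 g; origin at the centre of its underside. Stays where it is
- knife: closed safety knife, yellow with black nose, lying on the tray near its back rim, 110 mm (its x) x 26 mm x 18 mm tall; origin at its underside, mid-length. Stays where it is
- tape_gun: red hand tape dispenser with a roll, standing on the bench to the left, about 230 x 60 x 110 mm tall; origin at its underside. Bystander
- small_carton: closed brown carton on the bench to the left, 120 x 90 x 71 mm tall; origin at the centre of its underside. Bystander
- scanner: grey and black handheld code scanner lying on the bench to the right, about 140 x 65 x 35 mm tall; origin at its underside. Bystander
- sealer: strap sealing pliers with blue handles lying on the bench to the right, about 260 x 100 x 42 mm tall; origin at its underside. Bystander

How it is judged:
By the outcome, as a careful person would: the job done as asked, in the order asked, and still so for the second after the job is handed in, with the robot touching nothing.
It also fails if it takes over 67 s, if anything falls off the work surface, if the arm or the gripper's body presses on something with over 40 N, if the wrist force passes 120 N, or if a joint passes its speed limit or range.

## Working session

There is one attempt and no reset: what is moved stays moved. The work goes in short steps, Python scripts to look and compute and a tool call to move; the robot and the scene stay as the last step left them, time stands still between calls to the robot, and variables do not carry over. Pictures are saved under pics/ and viewed, and the job is handed in when it is done.

Besides the shell and the picture viewer there is one more tool, called after "Emit:" as a command line: name --pt "numbers of a row" for each row, then --argument value for the rest. step_arm: Moves the arm, as the interface text tells. Its arguments: {"type":"object","properties":{"moves":{"type":"array","items":{"type":"array","items":{"type":"number"}}},"fingers":{"type":"number"},"force":{"type":"number"}},"required":["moves"]}

```bash
mkdir -p pics; python3 - <<'E'
from workcell import *
import cv2
s=observe();print(s)
for c in("scene","top"):
    im=read_camera(c);cv2.imwrite(f"pics/{c}0.png",im)
    p=camera_params(c);print(c,p)
    for l in("buckle1","tape_roll","knife","tray","crate_green","crate_red"):
        r=mark_of(c,l);print(l,[(round(q["xy"][0]*640),round(q["xy"][1]*400),round(q["score"],2)) for q in r])
E
```

```text
{'time': 0.0, 'joints': array([ 1.21858642e+00,  1.31140422e-01,  1.48927980e+00,  2.02851965e-05,
        1.52301500e+00, -8.54249740e-02]), 'joint_velocities': array([-2.76866892e-04, -3.44737223e-04, -5.51954813e-05,  1.93018925e-03,
        1.66255075e-04, -3.10350680e-03]), 'tau': array([ 1.85712459e-03, -5.59845006e+01, -4.91765785e+01,  7.73028564e-02,
        3.48775461e-02, -8.07139963e-05]), 'tcp_pos': array([0.15797945, 0.57827359, 0.23959953]), 'eef_rot': array([ 2.49638030e+00,  1.90566997e+00, -2.45836500e-03]), 'contact_force': array([-0.22360021,  0.22169262,  0.49797428]), 'ft_torque': array([-0.02377231,  0.04820863,  0.01804453]), 'gripper_width': 1.0036558716961448}
scene {'mtx': array([[493.00056404,   0.        , 319.42350111],
       [  0.        , 493.00056404, 199.20053944],
       [  0.        ,   0.        ,   1.        ]]), 'pose': array([[ 0.48239172,  0.69062294, -0.53883038,  1.45267735],
       [ 0.87594027, -0.38396207,  0.29206467, -0.47426482],
       [-0.00518387, -0.61287281, -0.79016457,  1.32469223],
       [ 0.        ,  0.        ,  0.        
[... 211 characters left out ...]
ate_red [(391, 182, 0.75)]
top {'mtx': array([[434.84478202,   0.        , 316.16107425],
       [  0.        , 434.84478202, 197.7184022 ],
       [  0.        ,   0.        ,   1.        ]]), 'pose': array([[ 0.00440142, -0.97639198,  0.2159614 ,  0.21610128],
       [-0.99997985, -0.00528527, -0.0035153 ,  0.00338625],
       [ 0.00457372, -0.21594158, -0.97639557,  1.82230765],
       [ 0.        ,  0.        ,  0.        ,  1.        ]])}
buckle1 [(327, 202, 0.61), (333, 224, 0.54), (289, 196, 0.5), (291, 228, 0.48)]
tape_roll [(332, 178, 0.76)]
knife [(301, 167, 0.69), (431, 209, 0.48)]
tray [(312, 204, 0.89)]
crate_green [(368, 214, 0.78), (194, 209, 0.6)]
crate_red [(254, 198, 0.72)]
```

```bash
cat > h.py <<'E'
import numpy as np,cv2
from workcell import *
def ray(c,u,v,z):
    p=camera_params(c);d=p["pose"][:3,:3]@np.linalg.inv(p["mtx"])@np.array([u,v,1.]);o=p["pose"][:3,3]
    return o+d*(z-o[2])/d[2]
def proj(c,P):
    p=camera_params(c);q=p["pose"][:3,:3].T@(np.array(P)-p["pose"][:3,3]);q=p["mtx"]@q;return q[:2]/q[2]
E
python3 - <<'E'
from h import *
a=cv2.imread("pics/scene0.png");b=cv2.imread("pics/top0.png")
cv2.imwrite("pics/a.png",cv2.resize(a[100:280,200:440],None,fx=3.3,fy=3.3,interpolation=cv2.INTER_CUBIC))
cv2.imwrite("pics/b.png",cv2.resize(b[130:260,210:420],None,fx=3.8,fy=3.8,interpolation=cv2.INTER_CUBIC))
for n,c,u,v,z in [("tape","scene",317,217,.1),("tape","top",332,178,.1),("knife","scene",358,205,.1),("knife","top",301,167,.1),("tray","top",312,204,0),("green","top",368,214,0),("red","top",254,198,0),("green","scene",258,230,0),("red","scene",391,182,0)]: print(n,ray(c,u,v,z).round(3))
for c,L in(("scene",[(329,155),(354,177),(309,194),(287,173)]),("top",[(327,202),(333,224),(289,196),(291,228)])):
  for u,v in L: print(c,ray(c,u,v,.1).round(3))
E
```

```text
tape [ 0.674 -0.061  0.1  ]
tape [ 0.68  -0.067  0.1  ]
knife [0.696 0.072 0.1  ]
knife [0.726 0.06  0.1  ]
tray [0.592 0.015 0.   ]
green [ 0.549 -0.224  0.   ]
red [0.616 0.263 0.   ]
green [ 0.563 -0.22   0.   ]
red [0.604 0.27  0.   ]
scene [0.468 0.098 0.1  ]
scene [0.592 0.121 0.1  ]
scene [ 0.583 -0.04   0.1  ]
scene [ 0.471 -0.062  0.1  ]
top [ 0.58  -0.047  0.1  ]
top [ 0.49  -0.071  0.1  ]
top [0.604 0.107 0.1  ]
top [0.473 0.097 0.1  ]
```

View pics/scene0.png

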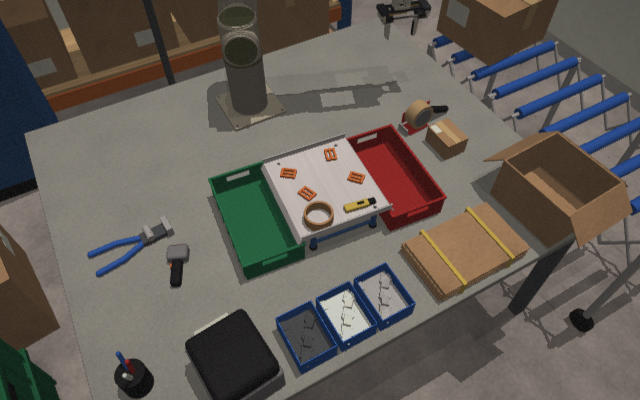

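View pics/b.png

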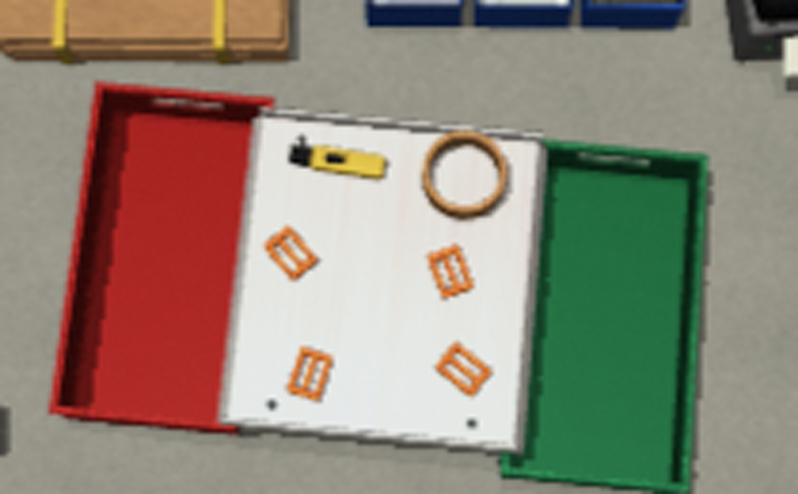

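View pics/a.png

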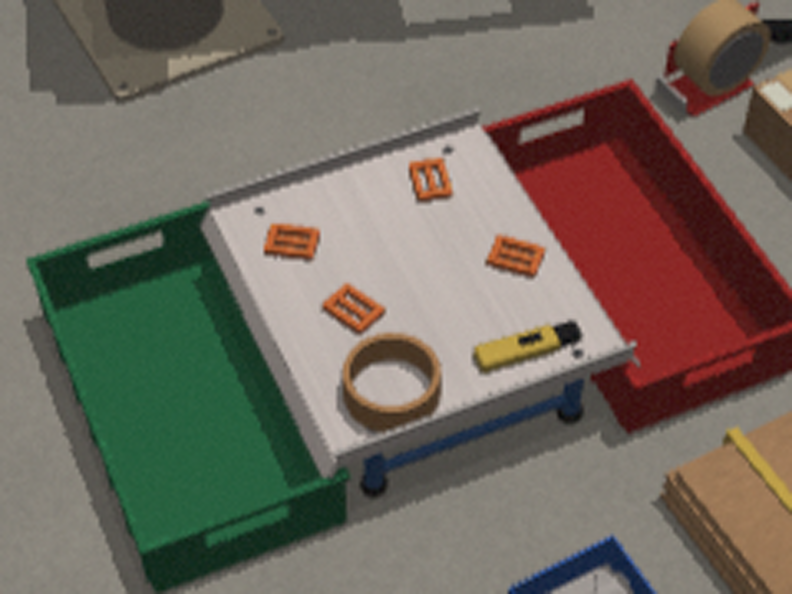

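The top view shows the red crate on the left (+y), the green crate on the right (-y), and four buckles. The tape roll is at crop (466,174) and the knife at (345,160), both by the back rim. Next I'll measure precisely.

```bash
python3 - <<'E'
from h import *
for c in("scene","top"):
    im=cv2.imread(f"pics/{c}0.png");hsv=cv2.cvtColor(im,cv2.COLOR_BGR2HSV)
    m=cv2.inRange(hsv,(4,150,120),(14,255,255))
    m=cv2.morphologyEx(m,cv2.MORPH_CLOSE,np.ones((5,5)))
    n,l,st,ce=cv2.connectedComponentsWithStats(m)
    for i in range(1,n):
        if st[i,4]<60: continue
        v,u=np.where(l==i);P=np.array([ray(c,a,b,.108)[:2] for a,b in zip(u,v)],np.float32)
        r=cv2.minAreaRect(P*1000)
        if abs(P.mean(0)[1])<.25: print(c,P.mean(0).round(3),st[i],np.round(r[1]),round(r[2]))
# tray fit: test overlay
def T(x,y,z,cx,cy,yaw):
    return [cx+np.cos(yaw)*x-np.sin(yaw)*y,cy+np.sin(yaw)*x+np.cos(yaw)*y,z]
cx,cy=.583,.0225;yaw=-.11
for c,(x0,y0,w,h,s) in(("scene",(200,100,240,180,3.3)),("top",(210,130,210,130,3.8))):
    im=cv2.imread(f"pics/{c}0.png");im=cv2.resize(im[y0:y0+h,x0:x0+w],None,fx=s,fy=s,interpolation=cv2.INTER_CUBIC)
    q=[((proj(c,T(x,y,.1,cx,cy,yaw))-[x0,y0]+.5)*s).astype(int) for x,y in((-.17,-.15),(-.17,.15),(.17,.15),(.17,-.15))]
    cv2.polylines(im,[np.array(q)],True,(255,0,255),1)
    cv2.imwrite(f"pics/fit_{c}.png",im)
E
```

```text
scene [0.47 0.1 ] [324 148  13  12 110] [34. 48.] 74
scene [ 0.476 -0.061] [280 168  17  10 123] [49. 35.] 52
scene [0.599 0.123] [348 172  17  11 124] [48. 35.] 41
scene [ 0.581 -0.047] [298 186  18  14 136] [49. 34.] 21
top [0.601 0.119] [280 190  13  13  93] [47. 32.] 45
top [ 0.581 -0.051] [323 195  11  13  94] [47. 33.] 20
top [ 0.477 -0.065] [325 221  14  13  96] [47. 32.] 53
top [0.471 0.096] [286 222  11  13  96] [32. 47.] 73
```

View pics/fit_top.png

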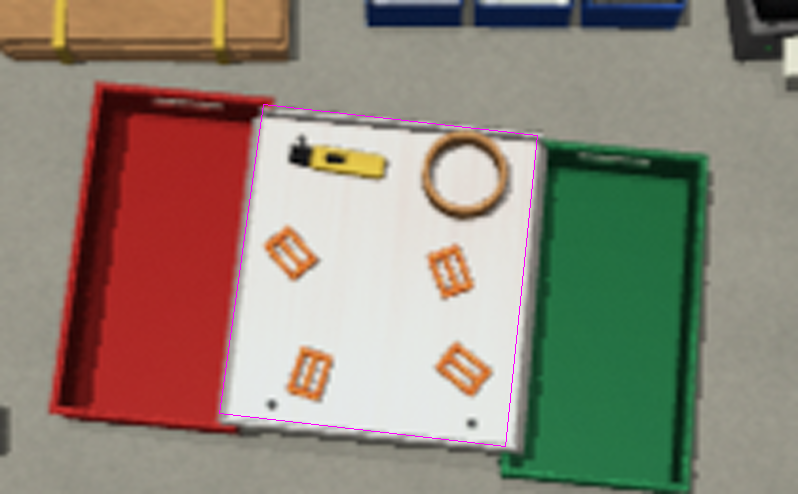

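View pics/fit_scene.png

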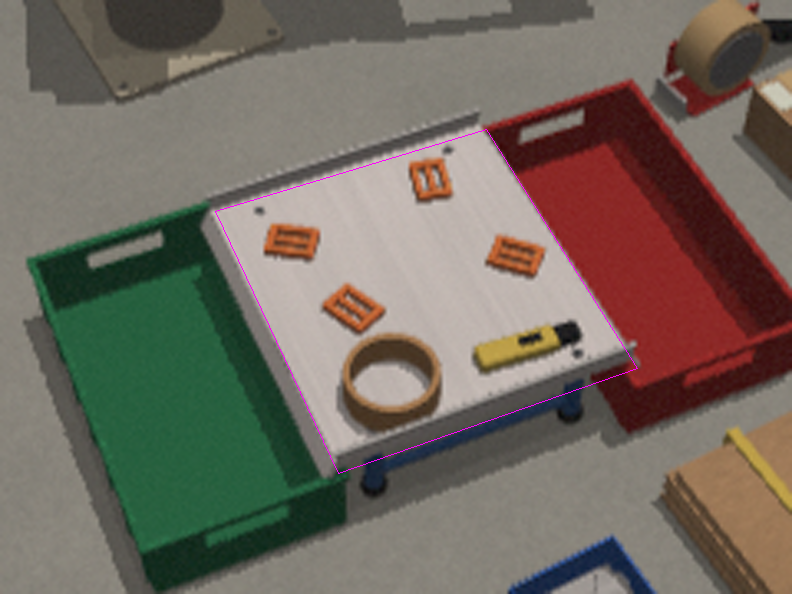

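```bash
cat >> h.py <<'E'
from scipy.spatial.transform import Rotation as R
C=np.array([.576,.021]);YAW=-.1
def t2w(x,y): c,s=np.cos(YAW),np.sin(YAW);return np.array([C[0]+c*x-s*y,C[1]+s*x+c*y])
def w2t(p): c,s=np.cos(YAW),np.sin(YAW);d=np.array(p)[:2]-C;return np.array([c*d[0]+s*d[1],-s*d[0]+c*d[1]])
def goal(x,y,tip):
    s=observe();Rm=R.from_rotvec(s["eef_rot"])
    g=np.r_[t2w(x,y),tip+.022]
    # tool x=tray x, z down
    c,sn=np.cos(YAW),np.sin(YAW);G=R.from_matrix(np.array([[c,sn,0],[sn,-c,0],[0,0,-1.]]))
    return ((Rm.inv().apply(g-s["tcp_pos"]))*100).round(2),(Rm.inv()*G).as_rotvec().round(3),g.round(3)
def find(pre,cams=("scene","top")):
    for c in cams:
        im=read_camera(c);cv2.imwrite(f"pics/{pre}_{c}.png",im)
        m=cv2.inRange(cv2.cvtColor(im,cv2.COLOR_BGR2HSV),(4,150,70),(14,255,255))
        m=cv2.morphologyEx(m,cv2.MORPH_CLOSE,np.ones((5,5)))
        n,l,st,ce=cv2.connectedComponentsWithStats(m)
        for i in range(1,n):
            if st[i,4]<30: continue
            P=ray(c,*ce[i],.108)
            if abs(P[1])<.4 and .3<P[0]<.8: print(c,"tray xy",w2t(P).round(3),"px",ce[i].round(),st[i,4])
E
python3 -c "
from h import *
print(goal(.010,-.012,.18))
for p in [(.470,.098),(.4765,-.063),(.600,.121),(.581,-.049),(.677,-.064)]: print(w2t(p).round(3))"
```

```text
(array([-43.81,  56.19,   3.86]), array([-0.   , -0.   ,  1.404]), array([0.585, 0.008, 0.202]))
[-0.113  0.066]
[-0.091 -0.094]
[0.014 0.102]
[ 0.012 -0.069]
[ 0.109 -0.074]
```

Emit:
step_arm --pt "-3.7 4.7 0.3 0 0 0.12" --pt "-7.3 9.4 0.6 0 0 0.24" --pt "-11 14 1 0 0 0.36" --pt "-14.6 18.7 1.3 0 0 0.48" --pt "-18.3 23.4 1.6 0 0 0.6" --pt "-21.9 28.1 1.9 0 0 0.72" --pt "-25.6 32.8 2.2 0 0 0.84" --pt "-29.2 37.5 2.6 0 0 0.96" --pt "-32.9 42.1 2.9 0 0 1.08" --pt "-36.5 46.8 3.2 0 0 1.2" --pt "-40.2 51.5 3.5 0 0 1.32" --pt "-43.8 56.2 3.9 0 0 1.404" --fingers 0.78 --force 20

```text
time: 2.2
tcp_pos: [0.586, 0.0063, 0.2019]
eef_rot: [-3.137, 0.163, -0.002]
contact_force: [-0.2, 1.7, 0.7]
gripper_width: 0.219
```

```bash
python3 -c "
from h import *
s=observe();print(s['time'],s['tcp_pos'],w2t(s['tcp_pos']),s['gripper_width'],s['contact_force'])
print(goal(.010,-.012,.104))"
```

```text
2.2 [0.585958   0.00629902 0.20192922] [ 0.0113759 -0.0136334] 0.2188896631383871 [-0.22362256  1.74699576  0.68573153]
(array([-0.15, -0.16,  7.59]), array([-0.   , -0.001, -0.004]), array([0.585, 0.008, 0.126]))
```

Emit:
step_arm --pt "-0.1 -0.1 2.5 0 0 0" --pt "-0.1 -0.1 5 0 0 0" --pt "-0.1 -0.1 6.8 0 0 0" --pt "-0.1 -0.1 7.6 0 0 0" --pt "-0.1 -0.1 7.6 0 0 0"

```text
time: 2.82
tcp_pos: [0.585, 0.0076, 0.1258]
eef_rot: [-3.137, 0.162, -0.001]
contact_force: [-0.0, 0.8, 0.1]
gripper_width: 0.219
```

```bash
python3 -c "
from h import *
find('d')
s=observe();print(s['time'],s['tcp_pos'],w2t(s['tcp_pos']),s['contact_force'])
print(goal(.010,-.178,.104))
a=cv2.imread('pics/d_scene.png')
cv2.imwrite('pics/d.png',cv2.resize(a[80:280,200:440],None,fx=3.3,fy=2.9))
"
```

```text
scene tray xy [-0.091 -0.092] px [288. 173.] 134
scene tray xy [0.014 0.103] px [356. 177.] 135
scene tray xy [ 0.012 -0.068] px [307. 193.] 141
top tray xy [0.015 0.103] px [285. 196.] 80
top tray xy [-0.094 -0.105] px [334. 228.] 50
2.925 [0.58577398 0.00753926 0.12700277] [ 0.01106898 -0.01241772] [-0.32287796  0.18684659 -0.57053192]
(array([-0.05, 16.56,  0.1 ]), array([-0.   , -0.002, -0.003]), array([ 0.568, -0.157,  0.126]))
```

View pics/d.png

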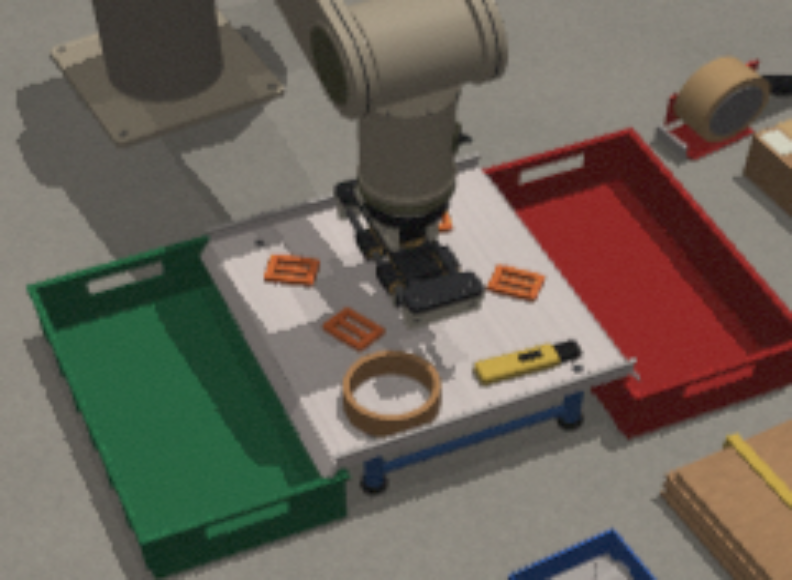

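The gripper stands clear behind D, which is at crop (354,328), and touches nothing. Pushing.

Emit:
step_arm --pt "0 1 0.1 0 0 0" --pt "0 2.2 0.1 0 0 0" --pt "0 3.4 0.1 0 0 0" --pt "0 4.6 0.1 0 0 0" --pt "0 5.8 0.1 0 0 0" --pt "0 7 0.1 0 0 0" --pt "0 8.2 0.1 0 0 0" --pt "0 9.4 0.1 0 0 0" --pt "0 10.6 0.1 0 0 0" --pt "0 11.8 0.1 0 0 0" --pt "0 12.2 0.1 0 0 0"

```text
time: 4.3
tcp_pos: [0.5731, -0.1147, 0.126]
eef_rot: [-3.137, 0.163, -0.004]
contact_force: [-0.4, -0.3, -1.0]
gripper_width: 0.216
```

```bash
python3 -c "
from h import *
find('e')
s=observe();print(s['time'],s['tcp_pos'],w2t(s['tcp_pos']),s['contact_force'])
print(goal(.010,-.178,.104))
a=cv2.imread('pics/e_scene.png')
cv2.imwrite('pics/e.png',cv2.resize(a[80:280,200:440],None,fx=3.3,fy=2.9))
"
```

```text
scene tray xy [-0.112  0.068] px [330. 154.] 116
scene tray xy [0.014 0.103] px [356. 177.] 135
scene tray xy [ 0.025 -0.176] px [276. 207.] 115
top tray xy [0.015 0.1  ] px [286. 196.] 92
top tray xy [-0.112  0.064] px [291. 228.] 96
4.4 [ 0.57315597 -0.11425032  0.12594967] [ 0.01067268 -0.13485856] [ 0.15456344 -0.24760773  0.40057406]
(array([-0.05,  4.31, -0.01]), array([-0.   , -0.002, -0.004]), array([ 0.568, -0.157,  0.126]))
```

View pics/e.png

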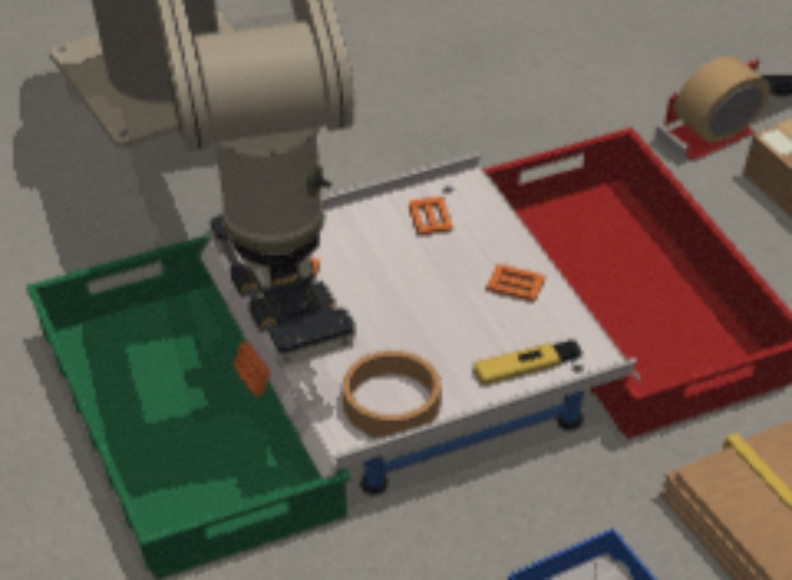

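D, at crop (252,368), is tipping over the lip into green. I'll finish the stroke, then lift.

Emit:
step_arm --pt "0 1.2 0 0 0 0" --pt "0 2.4 0 0 0 0" --pt "0 3.6 0 0 0 0" --pt "0 4.3 0 0 0 0" --pt "0 3.5 -2 0 0 0" --pt "0 0 -6.5 0 0 0" --pt "0 -6 -7 0 0 0" --pt "0 -12 -7 0 0 0" --pt "0 -18 -7 0 0 0" --pt "0 -23 -7 0 0 0" --pt "0 -27.5 -7 0 0 0" --pt "0 -28.8 -7 0 0 0"

```text
time: 5.9
tcp_pos: [0.6027, 0.1758, 0.1977]
eef_rot: [-3.136, 0.157, -0.006]
contact_force: [-0.0, 0.4, 0.3]
gripper_width: 0.22
```

```bash
python3 -c "
from h import *
find('f')
s=observe();print(s['time'],s['tcp_pos'],w2t(s['tcp_pos']),s['contact_force'])
print(goal(.012,.152,.104))
a=cv2.imread('pics/f_scene.png')
cv2.imwrite('pics/f.png',cv2.resize(a[80:280,200:440],None,fx=3.3,fy=2.9))
"
```

```text
scene tray xy [-0.112  0.068] px [330. 154.] 114
scene tray xy [-0.091 -0.092] px [288. 173.] 133
scene tray xy [0.014 0.103] px [356. 177.] 134
scene tray xy [ 0.076 -0.223] px [267. 224.] 144
top tray xy [0.015 0.089] px [289. 196.] 41
top tray xy [-0.01  -0.203] px [360. 210.] 91
top tray xy [-0.09  -0.094] px [331. 227.] 100
6.0 [0.60275414 0.17388938 0.19706289] [0.01135701 0.15479653] [-0.50499255 -0.27974038 -0.91795828]
(array([0.04, 0.28, 7.11]), array([-0.001, -0.003, -0.001]), array([0.603, 0.171, 0.126]))
```

View pics/f.png

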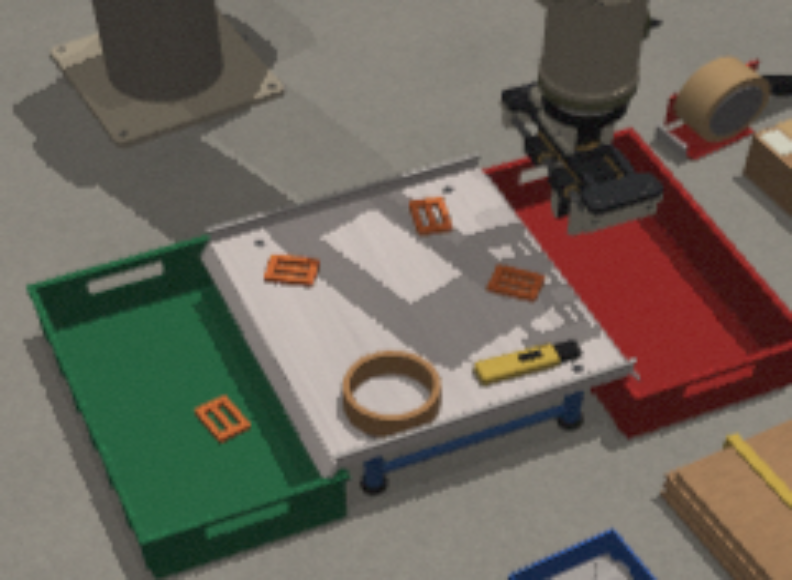

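D lies flat in green at crop (222,418). Now descend behind C and push.

Emit:
step_arm --pt "0 0 2.5 0 0 0" --pt "0 0 5 0 0 0" --pt "0 0 6.6 0 0 0" --pt "0 0 7.1 0 0 0" --pt "0 0.7 7.1 0 0 0" --pt "0 1.6 7.1 0 0 0" --pt "0 2.6 7.1 0 0 0" --pt "0 3.6 7.1 0 0 0" --pt "0 4.6 7.1 0 0 0"

```text
time: 7.12
tcp_pos: [0.5984, 0.1274, 0.1263]
eef_rot: [-3.137, 0.159, -0.006]
contact_force: [-0.7, -0.2, -0.1]
gripper_width: 0.219
```

```bash
python3 -c "
from h import *
find('g')
s=observe();print(s['time'],s['tcp_pos'],w2t(s['tcp_pos']),s['contact_force'])
print(goal(.010,-.178,.104))
a=cv2.imread('pics/g_scene.png')
cv2.imwrite('pics/g.png',cv2.resize(a[80:280,200:440],None,fx=3.3,fy=2.9))
"
```

```text
scene tray xy [-0.112  0.068] px [330. 154.] 116
scene tray xy [-0.091 -0.092] px [288. 173.] 132
scene tray xy [0.008 0.078] px [348. 178.] 135
scene tray xy [ 0.076 -0.223] px [267. 224.] 142
top tray xy [-0.01  -0.203] px [360. 210.] 91
top tray xy [-0.09  -0.094] px [331. 227.] 101
7.225 [0.59832601 0.12687804 0.12608042] [0.01164431 0.10757797] [ 1.0726942   0.59806731 -0.80004381]
(array([-0.09, 28.56, -0.  ]), array([-0.   , -0.003, -0.003]), array([ 0.568, -0.157,  0.126]))
```

View pics/g.png

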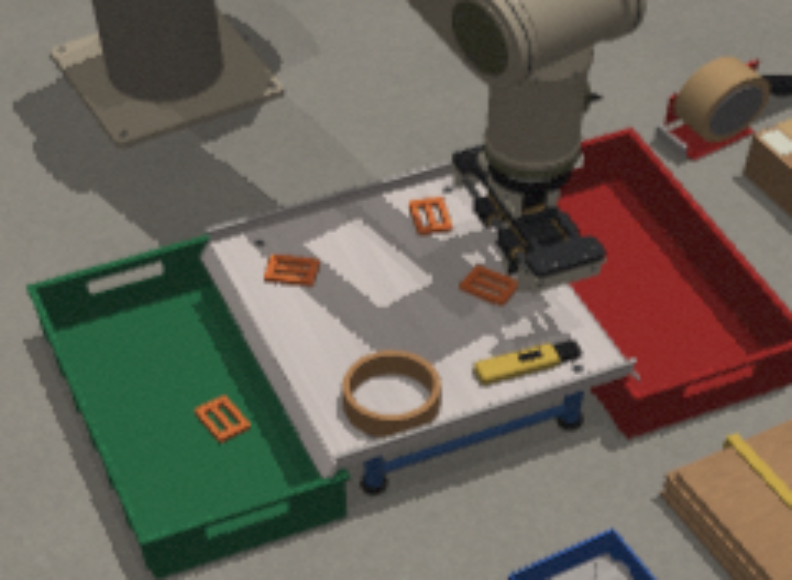

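C is at crop (489,285) ahead of the fingers and tracking straight.

Emit:
step_arm --pt "0 1.2 0 0 0 0" --pt "-0.1 2.4 0 0 0 0" --pt "-0.1 3.6 0 0 0 0" --pt "-0.1 4.8 0 0 0 0" --pt "-0.1 6 0 0 0 0" --pt "-0.1 7.2 0 0 0 0" --pt "-0.1 8.4 0 0 0 0" --pt "-0.1 9.6 0 0 0 0" --pt "-0.1 10.8 0 0 0 0" --pt "-0.1 12 0 0 0 0" --pt "-0.1 13.2 0 0 0 0" --pt "-0.1 14.2 0 0 0 0"

```text
time: 8.72
tcp_pos: [0.5827, -0.0151, 0.126]
eef_rot: [-3.137, 0.161, -0.005]
contact_force: [-0.1, 1.0, 0.2]
gripper_width: 0.221
```

```bash
python3 -c "
from h import *
find('i')
s=observe();print(s['time'],s['tcp_pos'],w2t(s['tcp_pos']),s['contact_force'])
print(goal(.010,-.178,.104))
a=cv2.imread('pics/i_scene.png')
cv2.imwrite('pics/i.png',cv2.resize(a[80:280,200:440],None,fx=3.3,fy=2.9))
"
```

```text
scene tray xy [-0.109  0.071] px [331. 154.] 85
scene tray xy [-0.091 -0.092] px [288. 173.] 131
scene tray xy [ 0.002 -0.061] px [307. 190.] 136
scene tray xy [ 0.076 -0.223] px [267. 224.] 152
top tray xy [-0.009 -0.203] px [360. 210.] 98
top tray xy [-0.113  0.071] px [289. 228.] 57
8.825 [ 0.58271772 -0.01541484  0.12603897] [ 0.01031958 -0.03556226] [ 0.12476924 -0.68926826 -0.58813145]
(array([ 0.02, 14.24,  0.  ]), array([-0.   , -0.003, -0.004]), array([ 0.568, -0.157,  0.126]))
```

View pics/i.png

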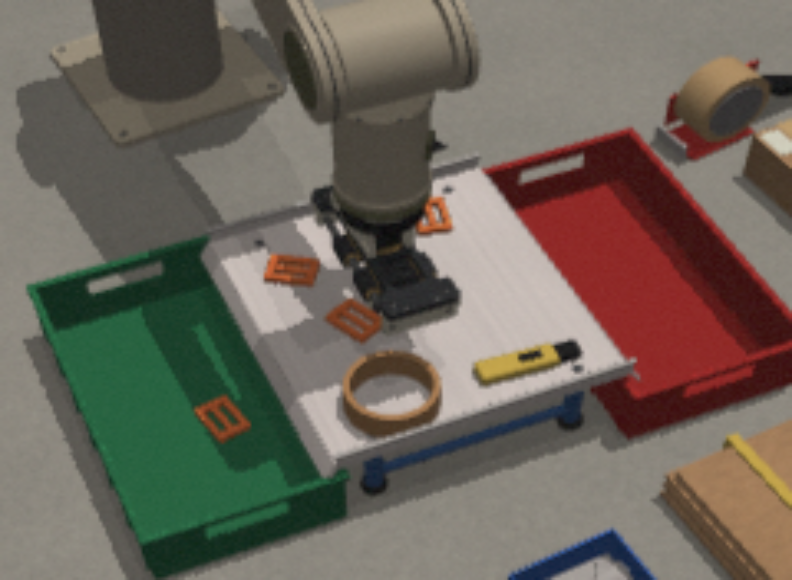

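C, at crop (354,319), is clear of the tape and of B. Finishing the stroke.

Emit:
step_arm --pt "0 1.2 0 0 0 0" --pt "0 2.4 0 0 0 0" --pt "0 3.6 0 0 0 0" --pt "0 4.8 0 0 0 0" --pt "0 6 0 0 0 0" --pt "0 7.2 0 0 0 0" --pt "0 8.4 0 0 0 0" --pt "0 9.6 0 0 0 0" --pt "0 10.8 0 0 0 0" --pt "0 12 0 0 0 0" --pt "0 13.2 0 0 0 0" --pt "0 14.2 0 0 0 0"

```text
time: 10.32
tcp_pos: [0.5679, -0.1575, 0.126]
eef_rot: [3.137, -0.163, 0.005]
contact_force: [-0.2, 0.3, 1.0]
gripper_width: 0.221
```

```bash
python3 -c "
from h import *
find('j')
s=observe();print(s['time'],s['tcp_pos'],w2t(s['tcp_pos']),s['contact_force'])
print(goal(-.093,-.030,.16))
a=cv2.imread('pics/j_scene.png')
cv2.imwrite('pics/j.png',cv2.resize(a[80:280,200:440],None,fx=3.3,fy=2.9))
"
```

```text
scene tray xy [-0.112  0.068] px [330. 154.] 115
scene tray xy [-0.09  -0.091] px [288. 173.] 129
scene tray xy [ 0.07  -0.217] px [268. 222.] 213
top tray xy [-0.022 -0.192] px [357. 213.] 41
top tray xy [-0.112  0.065] px [291. 228.] 97
10.425 [ 0.56790441 -0.15774369  0.12602021] [ 0.00978944 -0.17865893] [-0.25207441 -0.00929591  0.12393965]
(array([-10.33, -14.82,  -5.63]), array([ 0.   , -0.003, -0.005]), array([0.48 , 0.   , 0.182]))
```

View pics/j.png

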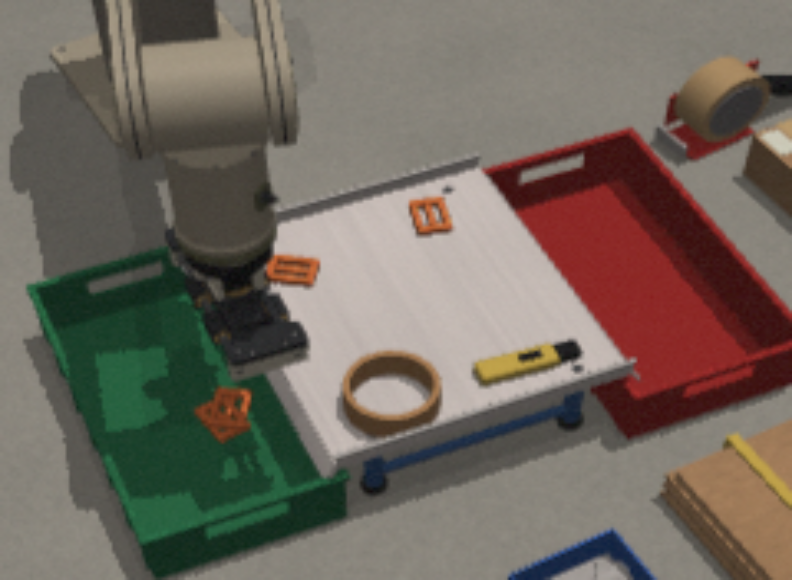

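C has dropped into green on top of D (crop 228,412). Next, over to behind B.

Emit:
step_arm --pt "0 0 -3 0 0 0" --pt "0 0 -5.5 0 0 0" --pt "-3 -4.5 -5.6 0 0 0" --pt "-6 -9 -5.6 0 0 0" --pt "-9 -13.5 -5.6 0 0 0" --pt "-10.3 -15 -5.6 0 0 0" --pt "-10.3 -15 -4.6 0 0 0" --pt "-10.3 -15 -2.6 0 0 0" --pt "-10.3 -15 -0.8 0 0 0" --pt "-10.3 -15 0 0 0 0" --pt "-10.3 -15 0 0 0 0"

```text
time: 11.8
tcp_pos: [0.4807, 0.0017, 0.1247]
eef_rot: [3.137, -0.165, 0.002]
contact_force: [1.0, 0.4, 0.2]
gripper_width: 0.217
```

```bash
python3 -c "
from h import *
find('k')
s=observe();print(s['time'],s['tcp_pos'],w2t(s['tcp_pos']),s['contact_force'])
print(goal(-.093,-.178,.104))
a=cv2.imread('pics/k_scene.png')
cv2.imwrite('pics/k.png',cv2.resize(a[80:280,200:440],None,fx=3.3,fy=2.9))
"
```

```text
scene tray xy [-0.112  0.069] px [330. 154.] 110
scene tray xy [-0.091 -0.092] px [288. 173.] 133
scene tray xy [ 0.069 -0.216] px [268. 222.] 212
top tray xy [-0.011 -0.198] px [359. 210.] 121
top tray xy [-0.116  0.075] px [288. 229.] 30
11.9 [0.48158799 0.00189279 0.12609847] [-0.0920328  -0.02843723] [ 0.34469041 -0.38997731  0.64121965]
(array([-2.000e-02,  1.496e+01,  1.000e-02]), array([ 0.   , -0.004, -0.005]), array([ 0.466, -0.147,  0.126]))
```

View pics/k.png

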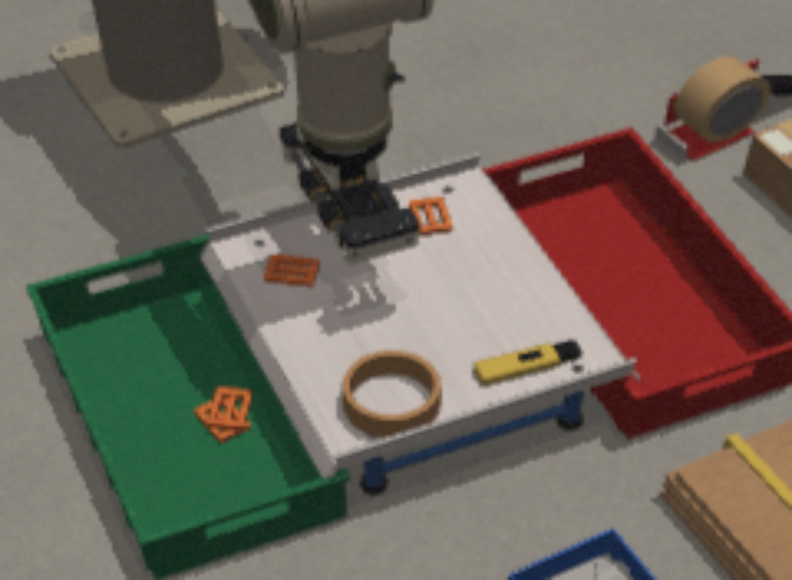

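The fingers are down between A and B (B at crop 292,270), so I'll push B off.

Emit:
step_arm --pt "0 1.2 0 0 0 0" --pt "0 2.4 0 0 0 0" --pt "0 3.6 0 0 0 0" --pt "0 4.8 0 0 0 0" --pt "0 6 0 0 0 0" --pt "0 7.3 0 0 0 0" --pt "0 8.6 0 0 0 0" --pt "0 9.9 0 0 0 0" --pt "0 11.2 0 0 0 0" --pt "0 12.5 0 0 0 0" --pt "0 13.8 0 0 0 0" --pt "0 15 0 0 0 0"

```text
time: 13.4
tcp_pos: [0.4658, -0.1482, 0.1261]
eef_rot: [3.137, -0.165, 0.006]
contact_force: [0.3, 0.7, -0.9]
gripper_width: 0.222
```

```bash
python3 -c "
from h import *
find('l')
s=observe();print(s['time'],s['tcp_pos'],w2t(s['tcp_pos']),s['contact_force'])
print(goal(-.110,.125,.16))
a=cv2.imread('pics/l_scene.png')
cv2.imwrite('pics/l.png',cv2.resize(a[80:280,200:440],None,fx=3.3,fy=2.9))
"
```

```text
scene tray xy [-0.112  0.068] px [330. 154.] 115
scene tray xy [-0.035 -0.23 ] px [253. 198.] 139
scene tray xy [ 0.07  -0.217] px [268. 222.] 211
top tray xy [-0.112  0.065] px [291. 228.] 97
top tray xy [-0.131 -0.212] px [360. 240.] 44
13.5 [ 0.46575647 -0.148496    0.12615866] [-0.0927714  -0.17965521] [0.27848391 0.29700579 0.51432975]
(array([ -1.89, -30.45,  -5.61]), array([ 0.001, -0.004, -0.006]), array([0.479, 0.156, 0.182]))
```

View pics/l.png

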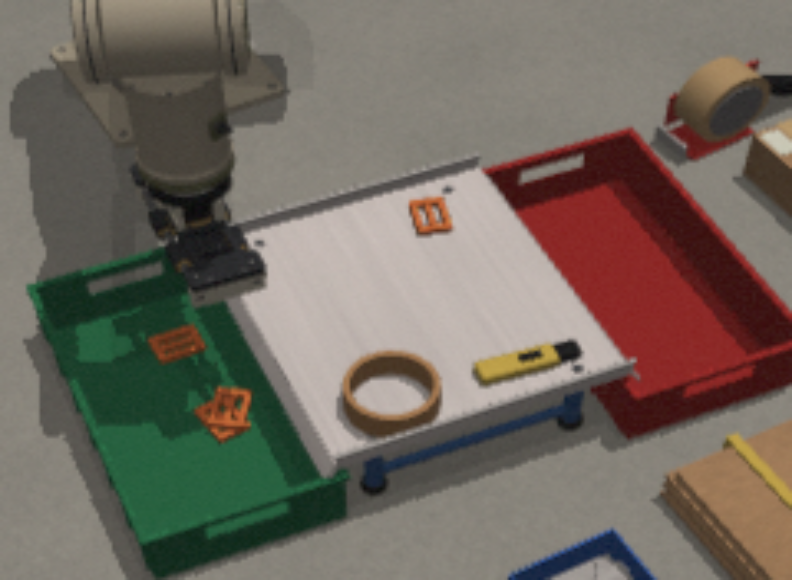

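B is in green (crop 177,343). Now behind A.

Emit:
step_arm --pt "0 0 -3 0 0 0" --pt "0 -2 -5.6 0 0 0" --pt "-0.5 -7 -5.6 0 0 0" --pt "-1 -13 -5.6 0 0 0" --pt "-1.6 -19 -5.6 0 0 0" --pt "-1.6 -25 -5.6 0 0 0" --pt "-1.6 -29 -5.6 0 0 0" --pt "-1.6 -30 -5.6 0 0 0" --pt "-1.6 -30 -4 0 0 0" --pt "-1.6 -30 -1.5 0 0 0" --pt "-1.6 -30 0 0 0 0" --pt "-1.6 -30 0 0 0 0"

```text
time: 15.0
tcp_pos: [0.4808, 0.1503, 0.1243]
eef_rot: [3.136, -0.169, 0.002]
contact_force: [0.5, -0.2, -0.2]
gripper_width: 0.217
```

```bash
python3 -c "
from h import *
find('m')
s=observe();print(s['time'],s['tcp_pos'],w2t(s['tcp_pos']),s['contact_force'])
print(goal(-.108,-.178,.104))
a=cv2.imread('pics/m_scene.png')
cv2.imwrite('pics/m.png',cv2.resize(a[80:280,200:440],None,fx=3.3,fy=2.9))
"
```

```text
scene tray xy [-0.112  0.068] px [330. 154.] 118
scene tray xy [-0.034 -0.229] px [253. 198.] 130
scene tray xy [ 0.07  -0.217] px [268. 222.] 212
top tray xy [-0.011 -0.198] px [359. 210.] 121
top tray xy [-0.122 -0.211] px [360. 238.] 95
15.1 [0.48160871 0.1508044  0.12585611] [-0.10687855  0.11973252] [0.84569343 0.43478514 0.78662903]
(array([1.000e-01, 2.977e+01, 1.000e-02]), array([ 0.001, -0.004, -0.007]), array([ 0.451, -0.145,  0.126]))
```

View pics/m.png

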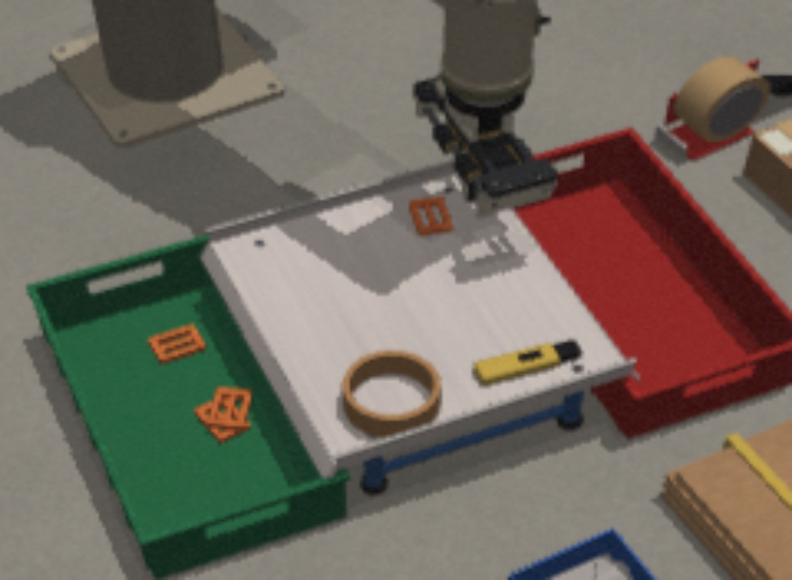

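The fingers stand behind A (crop 430,215). Pushing.

Emit:
step_arm --pt "0 1.2 0 0 0 0" --pt "0 2.4 0 0 0 0" --pt "0 3.6 0 0 0 0" --pt "0 4.8 0 0 0 0" --pt "0 6 0 0 0 0" --pt "0 7.2 0 0 0 0" --pt "0 8.4 0 0 0 0" --pt "0 9.6 0 0 0 0" --pt "0 10.8 0 0 0 0" --pt "0 12 0 0 0 0" --pt "0 13.2 0 0 0 0" --pt "0 14.2 0 0 0 0"

```text
time: 16.6
tcp_pos: [0.4664, 0.0088, 0.126]
eef_rot: [3.136, -0.168, 0.006]
contact_force: [0.1, -0.4, 1.0]
gripper_width: 0.222
```

```bash
python3 -c "
from h import *
find('n')
s=observe();print(s['time'],s['tcp_pos'],w2t(s['tcp_pos']),s['contact_force'])
print(goal(-.108,-.178,.104))
a=cv2.imread('pics/n_scene.png')
cv2.imwrite('pics/n.png',cv2.resize(a[80:280,200:440],None,fx=3.3,fy=2.9))
"
```

```text
scene tray xy [-0.109 -0.049] px [298. 165.] 120
scene tray xy [-0.035 -0.229] px [253. 198.] 140
scene tray xy [ 0.07  -0.217] px [268. 222.] 212
top tray xy [-0.011 -0.198] px [359. 210.] 121
top tray xy [-0.123 -0.209] px [360. 238.] 103
16.7 [0.46636489 0.00867109 0.12593742] [-0.10785655 -0.02321256] [ 0.00463201 -0.15261639 -0.36937873]
(array([1.100e-01, 1.548e+01, 1.000e-02]), array([ 0.001, -0.004, -0.008]), array([ 0.451, -0.145,  0.126]))
```

View pics/n.png

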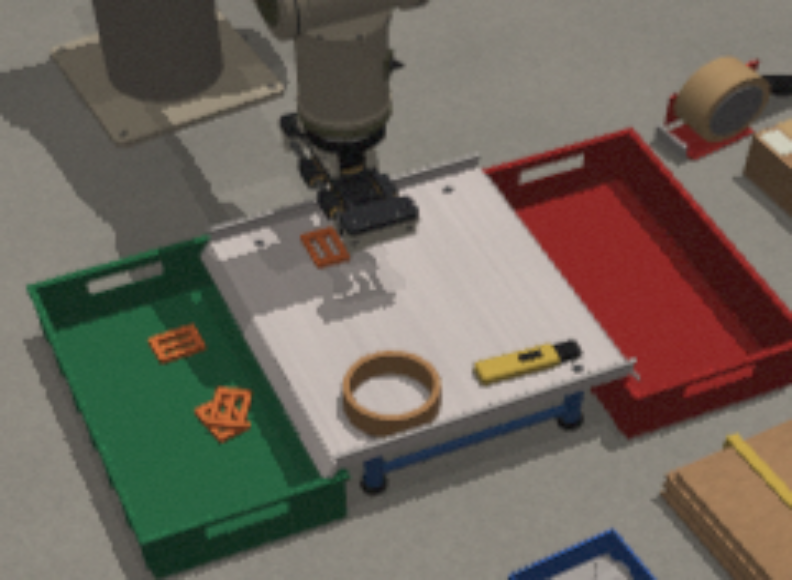

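A (crop 325,247) is tracking straight. Continuing.

Emit:
step_arm --pt "0 1.2 0 0 0 0" --pt "0 2.5 0 0 0 0" --pt "0 3.8 0 0 0 0" --pt "0 5.1 0 0 0 0" --pt "0 6.4 0 0 0 0" --pt "0 7.7 0 0 0 0" --pt "0 9 0 0 0 0" --pt "0 10.3 0 0 0 0" --pt "0 11.6 0 0 0 0" --pt "0 12.9 0 0 0 0" --pt "0 14.2 0 0 0 0" --pt "0 15.5 0 0 0 0"

```text
time: 18.2
tcp_pos: [0.4495, -0.1463, 0.1261]
eef_rot: [3.136, -0.17, 0.006]
contact_force: [-0.2, -0.2, -0.5]
gripper_width: 0.223
```

Emit:
step_arm --pt "0 0 -3 0 0 0" --pt "0 0 -7 0 0 0" --pt "0 0 -11 0 0 0" --pt "0 0 -14 0 0 0" --pt "0 -5 -14 0 0 0" --pt "0 -10 -14 0 0 0" --pt "0 -15 -14 0 0 0" --pt "0 -19 -14 0 0 0" --pt "0 -20 -14 0 0 0" --pt "0 -20 -14 0 0 0"

```text
time: 19.45
tcp_pos: [0.4707, 0.0525, 0.2658]
eef_rot: [3.136, -0.168, 0.005]
contact_force: [0.8, -0.0, 0.5]
gripper_width: 0.217
```

```bash
python3 -c "
from h import *
find('o')
s=observe();print(s['time'],s['tcp_pos'],w2t(s['tcp_pos']),s['contact_force'])
for c in ('scene','top'):
  for l in ('tape_roll','knife'):
    print(c,l,[(round(q['xy'][0]*640),round(q['xy'][1]*400),round(q['score'],2)) for q in mark_of(c,l)])
a=cv2.imread('pics/o_scene.png')
cv2.imwrite('pics/o.png',cv2.resize(a[80:280,200:440],None,fx=3.3,fy=2.9))
"
```

```text
scene tray xy [-0.037 -0.217] px [257. 196.] 232
scene tray xy [ 0.069 -0.217] px [268. 222.] 213
top tray xy [-0.011 -0.198] px [359. 210.] 121
top tray xy [-0.121 -0.197] px [356. 237.] 162
19.55 [0.47068313 0.05154647 0.26585583] [-0.10784029  0.01987972] [-1.3880548  -0.0833889  -0.10022099]
scene tape_roll [(319, 215, 0.56)]
scene knife [(359, 207, 0.6)]
top tape_roll [(329, 177, 0.52)]
top knife [(298, 168, 0.5)]
```

View pics/o.png

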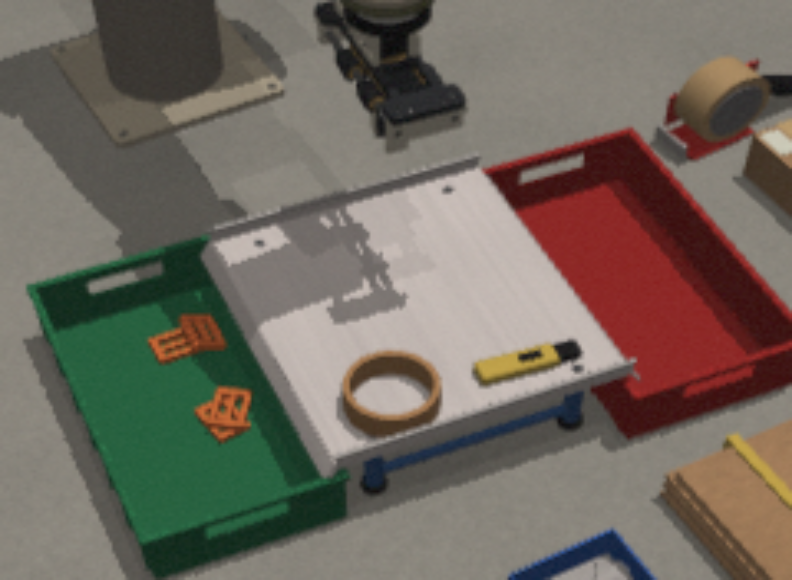

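View pics/o_top.png

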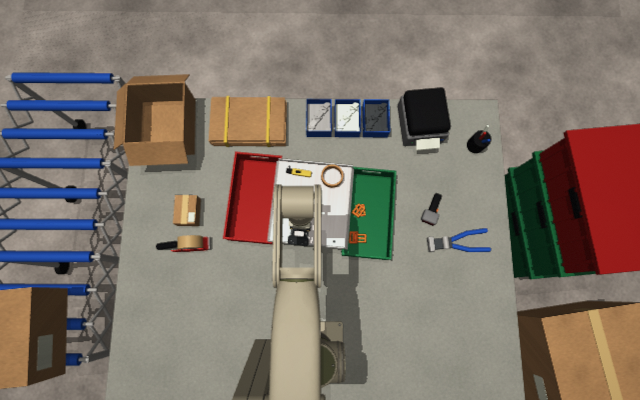

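All four buckles lie in the green crate: two at crop (188,338) and two at (226,412). The tray holds only the tape roll and the knife, in their places, and the arm is clear. Handing in.

```bash
python3 -c "
from workcell import *
print(hand_in())"
```

```text
the job is handed in; nothing more can be done
None
```

All four buckles are in the green crate. I pushed each one along the tray and off its open end with the partly closed fingers, one at a time, without gripping or lifting any.

- **Buckles and crates:** The last pictures from both cameras show two overlapping pairs of buckles in the green crate. The red crate is empty, and no buckle is on the tray or the bench.
- **Tape roll and knife:** They look unmoved. The networks put both within about 3 pixels of where they started, which is within their usual scatter.
- **Other bench items:** I compared these only by eye, and they look untouched.
- **Time and forces:** The job was handed in at about 20 s of the 67 s allowed. The forces I read between moves stayed under 2 N.
- **Arm:** At hand-in it was raised clear of everything.

No check failed. The calibrated fit of the tray was off by a few millimetres at first. I corrected it by eye before moving and did not re-measure it.

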